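# Lock the sample carousel with its red-handled pin

### The arm

A 6-joint arm with a two-finger parallel gripper is mounted at the origin on a cart in front of the work surface, level with it; the furniture and walls round the work are solid. World frame = base frame: x ahead of the robot, y to its left, z up, the work surface at z = 0. Lengths are in m, angles in rad, forces in N, time in s.
With the tool pointing down it reaches from about 0.275 to 0.825 m from the base axis. Payload 4.9 kg.
Tool frame: the origin (TCP) lies midway between the tips of the shut fingers; the grasp point (between the pads) lies 19 mm behind it (bot.grip_depth is the distance from the TCP to the grasp point, in m); z points along the fingers, y is the line along which they close (so a half turn about z gives the same grasp; the last joint's range is limited). The gripper opens to 85 mm and grips with 20 to 120 N. Pads are 22 mm wide; open, the fingers measure 114 mm over their backs; the gripper's body (76 mm by 85 mm) begins 54 mm behind the grasp point. The pads swing forward as they close: fully open they stand 13 mm farther back than shut.
Start: joints at [-1.469, 0.326, -0.193, 1.052, 0, 1.437], TCP at [0.129, -0.535, 0.231] pointing down, gripper open.
Joint ranges: [-2.65, 2.65], [-0.97, 1.79], [-1.3, 1.35], [-1.93, 2.1], [-1.47, 1.37], [-3.14, 3.14]. Speed limits (rad/s): [2.57, 2.57, 3.14, 3.14, 3.14, 3.14].

### API

Orientations are given as a unit quaternion [w, x, y, z].
In Python, from cell import bot gives the robot as it stands. Calls block until the motion is done:
- bot.move_pose(position, orientation): joint-space move of the TCP to a pose.
- bot.move_linear(position, speed=0.15, rotation=None, until_force=None): straight line of the TCP; rotation=None keeps the orientation; speed is the mean speed in m/s. With until_force (N) it stops when the force on the tool has changed by that much, and returns True; else False.
- bot.goto_joints(angles): joint-space move.
- bot.set_gripper(opening, grasp_force=None): opening from 0.0 (shut) to 1.0 (fully open); grasp_force is the grip in N (None keeps the last); returns when the fingers have stopped.
- bot.wait(seconds).
- bot.solve_ik(position, orientation): joint angles nearest the present ones, or None.
- bot.camera(name): name is "scene" or "top" or "wrist"; returns the picture (480x640x3 uint8, red, green, blue); there is no depth.
- bot.calibration(name): a dict with "mtx" (3x3 intrinsics, pixels), "extrinsics" (4x4, takes a point from world to camera coordinates); the wrist camera has in their place "hand_eye" (4x4, takes a point from camera to tool coordinates, whose origin is the TCP and whose axes are the flange's). Camera axes: x right, y down, z forward; pixel columns grow to the right and rows downward; lengths in m; the calibration is good to about 2 mm. A picture is of the moment at which its call begins: read the wrist's pose just before it. calibration takes no time and is no camera call.
A pose or a line that the arm cannot do raises bot.PlanningError and nothing moves.
- bot.close_job(): hands the job in; it is judged then, once.
Trained networks look in the newest picture that a camera, given by its name, has taken for a name from the list of things; names that differ only in an ending like _2 or _b are one class to them, and where a whole thing is asked for, a point or a joint stands for the part that bears it (a point fixed in the world has none). Each returns a list of dicts, best first, with "confidence" (0 to 1); they miss things now and then, are a little off and sometimes report something else, mostly with a low value. They report only what shows in the picture. A call takes as long as a camera call. They do not tell look-alikes from the thing itself.
- bot.search_frame(camera, thing): "bbox" ([left, top, width, height] in pixels, round what is visible of it).
Readings, each from a call of its own:
- bot.read_clock(): time.
- bot.read_joint_positions(): joint angles.
- bot.read_joint_vel(): joint speeds.
- bot.read_joint_efforts(): joint torques, N m.
- bot.read_position(): TCP position.
- bot.read_tool_rot(): TCP orientation.
- bot.read_ft_force(): force on the tool from outside, world axes, zero at the start.
- bot.read_moment(): the same for the moment, N m.
- bot.read_gripper_width(): opening from 0.0 (shut) to 1.0 (fully open).
- bot.read_finger_force(): force on a finger pad.
Only numpy, scipy, OpenCV 4.12 (cv2) and the standard library are available. Lean on these libraries where they do the work, as an engineer would, in place of code of your own. Each camera call takes 0.05 s, during which the arm holds its last target. There are 200 camera calls.

### The job

Lock the sample carousel for transport. First turn its tray by the T-bar on top until the bar's red end points straight at the grey lock bracket, so that the hole in the tray's rim lies under the bracket's hole; then take the red-handled pin from the rack and push it down through bracket and tray until its collar rests flat on the bracket, and let go. Leave the blue-handled pin in the rack.

Things in the scene. Friction and masses are not known exactly. Their poses are not given: they have to be found in the camera images.
- turn_bar (a point): Centre of the T-bar on top of the carousel tray, on the tray's vertical axis, 140 mm above the table. Bar 60 mm long, 15 mm thick, 26 mm high; grip it across the 15 mm. Its length is this point's x axis, red end at -x, black end at +x, turning with the tray. Beneath it stand six fixed vials (tops 100 mm above the table, 45 mm from the axis).
- tray (a joint): Angle of the round green tray (radius 108 mm, top 52 mm above the table), rad, counter-clockwise from above, stops at +-1.4. At 0 the bar's red end points at the bracket and the tray's rim hole lies exactly under the bracket's. That hole is 34 mm along the rim, 26 mm across, 91 mm from the axis, in line with the red end. Friction about 0.06 Nm; stays where left.
- lock_mouth (a point): Centre of the mouth of the 28 mm hole in the fixed grey lock bracket at the tray's edge, 74 mm above the table, 91 mm from the tray's axis; z up, x points to the tray's axis. Plate 12 mm thick, 46 x 60 mm. The rim turns 10 mm beneath it; under the rim is a fixed foot with a 28 mm hole in line. The way through is free only with the tray at 0.
- red_pin_grip (a point): Centre of the pin's upright red handle (22 mm diameter, 40 mm high); z up along the pin. Collar (42 mm diameter, 6 mm thick) has its underside 45 mm below this point; shank 14 mm, tapered nose, tip 111 mm below. 0.09 kg. It hangs by its collar in a fixed grey rack, point 120 mm above the table. Fully home this point is 45 mm above lock_mouth.
- blue_pin_grip (a point): Centre of the blue handle of a spare pin (same handle and collar, shank only 45 mm) that hangs in the rack's other hole, 90 mm from the red one; it stays there.
- pin_rack: Fixed grey block, 50 mm (x) by 150 mm (y), 75 mm high, with two 24 mm holes in its top, 45 mm either side of its centre along y; the pins hang in them. Origin at the centre of its underside.
There are look-alikes about, which are no part of the job. What is shaped like the part that bears red_pin_grip but yellow is not meant.

How it is judged:
By the outcome, as a careful person would: the job done as asked, in the order asked, and still so for the second after the job is handed in, with the robot touching nothing.
It also fails if it takes over 58 s, if anything falls off the work surface, if the arm or the gripper's body presses on something with over 40 N, if the wrist force passes 120 N, or if a joint passes its speed limit or range.

## Working session

There is one attempt and no reset: what is moved stays moved. The work goes in short steps, each a Python script; the robot and the scene stay as the last script left them, time stands still between calls to the robot, and variables do not carry over. Pictures are saved under pics/ and viewed, at most 10 in all, crops included, and the job is handed in when it is done.

```bash
mkdir -p pics
python3 - <<'E'
from cell import bot
import cv2,numpy as np
ims=[]
for c in("scene","top"):
    im=bot.camera(c); cv2.imwrite(f"pics/{c}0.png",im[:,:,::-1])
    for t in("turn_bar","tray","red_pin_grip","blue_pin_grip","pin_rack"):
        print(c,t,[(np.round(d["bbox"]).tolist(),round(d["confidence"],2)) for d in bot.search_frame(c,t)][:4])
    k=bot.calibration(c);print(np.round(k["mtx"],1).tolist(),np.round(k["extrinsics"],3).tolist())
print(bot.calibration("wrist"),bot.read_clock(),bot.read_tool_rot())
E
```

```text
scene turn_bar [([204.0, 150.0, 101.0, 81.0], 0.83)]
scene tray [([205.0, 146.0, 103.0, 84.0], 0.72), ([373.0, 281.0, 30.0, 49.0], 0.68)]
scene red_pin_grip [([403.0, 255.0, 28.0, 64.0], 0.93), ([372.0, 279.0, 30.0, 51.0], 0.56)]
scene blue_pin_grip [([326.0, 253.0, 30.0, 48.0], 0.88)]
scene pin_rack [([190.0, 147.0, 118.0, 99.0], 0.65), ([313.0, 282.0, 103.0, 98.0], 0.58)]
[[494.7, 0.0, 317.3], [0.0, 494.7, 236.9], [0.0, 0.0, 1.0]] [[0.822, -0.569, -0.001, -0.524], [-0.311, -0.449, -0.837, 0.211], [0.476, 0.689, -0.547, 0.683], [0.0, 0.0, 0.0, 1.0]]
top turn_bar [([139.0, 190.0, 115.0, 116.0], 0.8)]
top tray [([140.0, 188.0, 113.0, 112.0], 0.75)]
top red_pin_grip [([412.0, 202.0, 22.0, 24.0], 0.78)]
top blue_pin_grip [([378.0, 258.0, 23.0, 23.0], 0.76)]
top pin_rack [([374.0, 241.0, 83.0, 46.0], 0.73)]
[[465.7, 0.0, 325.2], [0.0, 465.7, 248.2], [0.0, 0.0, 1.0]] [[-0.028, -1.0, -0.011, -0.082], [-0.989, 0.03, -0.147, 0.575], [0.147, 0.007, -0.989, 0.857], [0.0, 0.0, 0.0, 1.0]]
{'mtx': array([[427.44573651,   0.        , 326.32326546],
       [  0.        , 427.44573651, 237.41898733],
       [  0.        ,   0.        ,   1.        ]]), 'hand_eye': array([[-2.40351015e-04, -9.55039598e-01, -2.96478177e-01,
         7.59388793e-02],
       [ 9.99999953e-01, -2.85631933e-04,  1.09413797e-04,
         7.09046496e-04],
       [-1.89178144e-04, -2.96478137e-01,  9.55039622e-01,
        -1.43421827e-01],
       [ 0.00000000e+00,  0.00000000e+00,  0.00000000e+00,
         1.00000000e+00]])} 0.6 [2.09269924e-05 9.93059713e-01 1.17611251e-01 1.03541309e-05]
```

View pics/scene0.png

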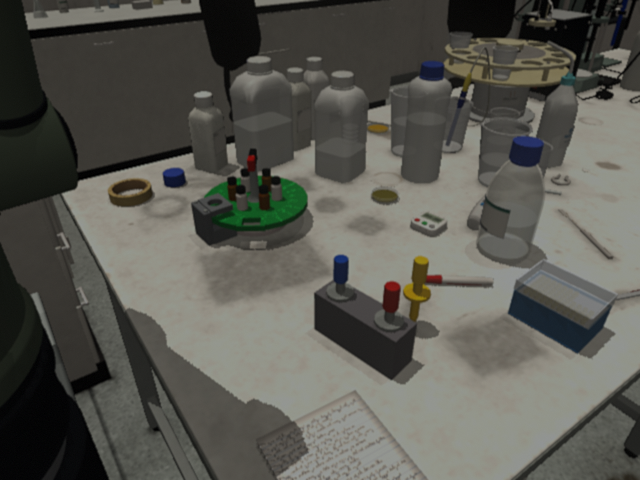

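View pics/top0.png

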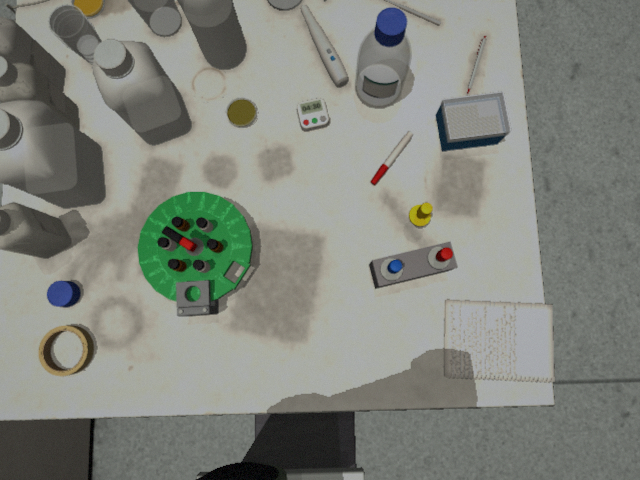

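Run:
```python
import cv2,numpy as np
im=cv2.imread("pics/top0.png")
a=cv2.resize(im[180:325,130:260],None,fx=4,fy=4,interpolation=2)[:580]
b=cv2.resize(im[195:295,365:465],None,fx=2.7,fy=2.7,interpolation=2)
o=np.zeros((580,800,3),np.uint8);o[:,:520]=a;o[:270,525:795]=b
cv2.imwrite("pics/crop1.png",o)
```

```text
(no output)
```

View pics/crop1.png

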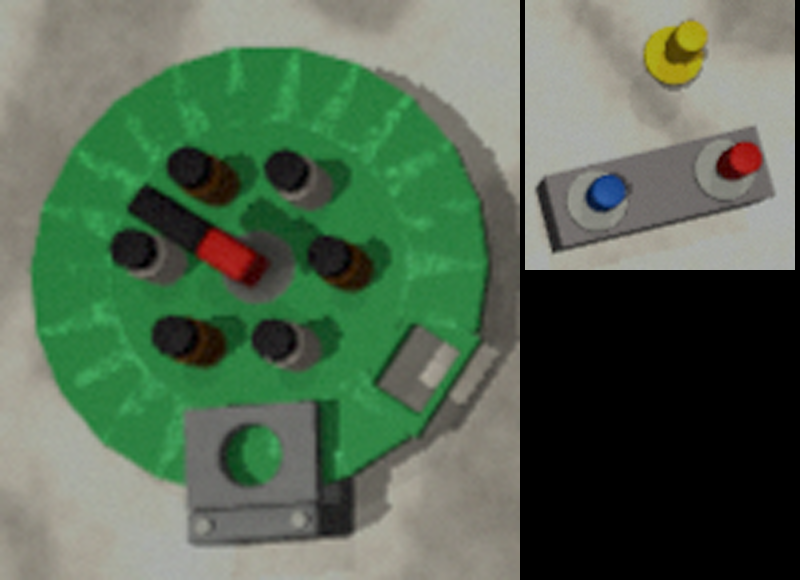

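The pictures show the following (top picture pixels):
- The red handle is in the rack at (443,255) and the blue one at (397,267).
- A yellow look-alike stands on the table at (421,213), and a red pen lies at (378,180).
- The red pin in the rack fits: it has a red handle and a collar, and hangs beside the blue one.
- The bar's red end points down and to the right, the rim hole is at (235,272), and the bracket is at (193,293), so the tray needs about -60°.

```bash
cat > h.py <<'E'
from cell import bot
import cv2,numpy as np
from scipy.spatial.transform import Rotation as R
def quat(yaw): # tool down, tool x axis at angle yaw in world
    q=(R.from_euler('z',yaw)*R.from_euler('x',np.pi)).as_quat(); return [q[3],*q[:3]]
def T_tool():
    p=bot.read_position();q=bot.read_tool_rot();T=np.eye(4)
    T[:3,:3]=R.from_quat([q[1],q[2],q[3],q[0]]).as_matrix();T[:3,3]=p;return T
def cam(name,T=None):
    k=bot.calibration(name)
    E=k["extrinsics"] if name!="wrist" else np.linalg.inv(T@k["hand_eye"])
    return k["mtx"],E
def back(KE,uv,z):
    K,E=KE;d=E[:3,:3].T@np.linalg.solve(K,[uv[0],uv[1],1]);o=-E[:3,:3].T@E[:3,3]
    return o+d*(z-o[2])/d[2]
def proj(KE,P):
    K,E=KE;c=K@(E[:3,:3]@np.asarray(P)+E[:3,3]);return c[:2]/c[2]
E
python3 - <<'E'
from h import *
KE=cam("top")
a=lambda x,y:((x+.5)/4-.5+130,(y+.5)/4-.5+180)
b=lambda x,y:((x-525+.5)/2.7-.5+365,(y+.5)/2.7-.5+195)
for n,p,z in[("black",a(137,196),.153),("bdry",a(206,240),.153),("redend",a(259,270),.153),("mouth",a(252,454),.074),("trayc",a(260,266),.052),("hole",a(419,368),.052),("redtop",b(745,157),.14),("redcollar",b(725,170),.081),("bluetop",b(608,190),.14),("bluecollar",b(599,200),.081),("yel",b(690,36),.14)]:
    print(n,np.round(p),np.round(back(KE,p,z),4))
E
```

```text
black [164. 229.] [0.5982 0.1746 0.153 ]
bdry [181. 240.] [0.5782 0.1447 0.153 ]
redend [194. 247.] [0.5646 0.1219 0.153 ]
mouth [193. 293.] [0.4916 0.1471 0.074 ]
trayc [195. 246.] [0.5827 0.1509 0.052 ]
hole [234. 272.] [0.5314 0.0746 0.052 ]
redtop [446. 253.] [ 0.5438 -0.3063  0.14  ]
redcollar [439. 258.] [ 0.543  -0.3072  0.081 ]
bluetop [395. 265.] [ 0.5254 -0.2186  0.14  ]
bluecollar [392. 269.] [ 0.5251 -0.2207  0.081 ]
yel [426. 208.] [ 0.6233 -0.2763  0.14  ]
```

Run:
```python
from h import *
for yaw in(57.5,-122.5):
  for y in (yaw,yaw-57.5):
    j=bot.solve_ik([.581,.147,.25],quat(np.radians(y)));print(y,None if j is None else np.round(j,2))
bot.set_gripper(.6,40)
j=bot.solve_ik([.581,.147,.25],quat(np.radians(57.5)))
bot.move_pose([.581,.147,.25],quat(np.radians(57.5)))
bot.wait(.2)
T=T_tool();im=bot.camera("wrist");np.savez("w1.npz",T=T,im=im)
cv2.imwrite("pics/w1.png",im[:,:,::-1])
KE=cam("wrist",T);print(T.round(4).tolist())
for P in([.5782,.1447,.153],[.4916,.1471,.074]):print(proj(KE,P))
print(bot.read_clock())
```

```text
57.5 [ 0.12  0.41 -0.02  1.14  0.    2.26]
0.0 [ 0.12  0.41 -0.02  1.14  0.   -3.02]
-122.5 [ 0.12  0.41 -0.02  1.14  0.   -0.88]
-180.0 [ 0.12  0.41 -0.02  1.14  0.    0.12]
[[0.5381, 0.8429, 0.0001, 0.5811], [0.8429, -0.5381, -0.0, 0.1464], [-0.0, 0.0001, -1.0, 0.25], [0.0, 0.0, 0.0, 1.0]]
[322.53373568 243.45519163]
[230.58740667 265.87364987]
4.1583
```

View pics/w1.png

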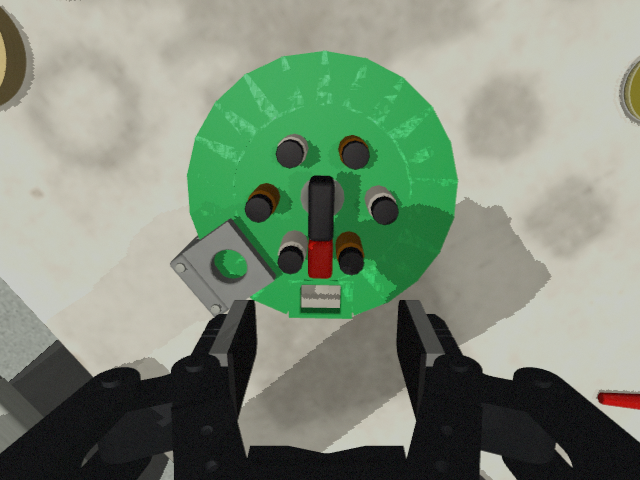

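Run:
```python
from h import *
d=np.load("w1.npz");im=d["im"];KE=cam("wrist",d["T"])
h=cv2.cvtColor(im,cv2.COLOR_RGB2HSV);c=np.zeros(im.shape[:2],bool);c[160:290,295:345]=1
red=((h[...,0]<8)|(h[...,0]>172))&(h[...,1]>150)&(h[...,2]>90)&c
ys,xs=np.nonzero(red);r=cv2.minAreaRect(np.c_[xs,ys].astype(np.float32));print(r)
print("rows",[(y,xs[ys==y].min(),xs[ys==y].max()) for y in range(238,282,4) if (ys==y).any()])
print("col320",[int(im[y,320].max()) for y in range(168,200)])
g=(h[...,0]>50)&(h[...,0]<85)&(h[...,1]>120)
for n,p in(("black",(320.5,177)),("bd",(320,240)),("red",(320,277.5))):
  print(n,back(KE,p,.153).round(4),back(KE,p,.127).round(4))
# mouth: hole in bracket
for p in((230,265.5),(321,297)):print(back(KE,p,.074).round(4),back(KE,p,.052).round(4))
# tray circle outline: fit with points on the visible green edge
cn=max(cv2.findContours(g.astype(np.uint8),0,1)[0],key=cv2.contourArea)[:,0]
P=np.array([back(KE,p,.052)[:2] for p in cn]);
from scipy.optimize import least_squares
P=P[[p[1]<200 for p in cn]]
s=least_squares(lambda q:np.hypot(*(P-q).T)-.108,[.58,.147],loss="soft_l1",f_scale=.001);print(s.x,np.median(abs(s.fun)))
```

```text
((319.5, 258.5), (37.0, 23.0), 90.0)
rows [(242, np.int64(309), np.int64(329)), (246, np.int64(308), np.int64(331)), (250, np.int64(309), np.int64(331)), (254, np.int64(309), np.int64(331)), (258, np.int64(308), np.int64(331)), (262, np.int64(308), np.int64(331)), (266, np.int64(309), np.int64(331)), (270, np.int64(308), np.int64(331)), (274, np.int64(309), np.int64(330))]
col320 [168, 167, 166, 167, 166, 166, 163, 99, 9, 14, 14, 17, 14, 22, 22, 28, 34, 34, 48, 50, 49, 48, 50, 51, 49, 50, 47, 46, 49, 48, 49, 46]
black [0.5985 0.1785 0.153 ] [0.596  0.1751 0.127 ]
bd [0.5781 0.1473 0.153 ] [0.5733 0.1406 0.127 ]
red [0.5652 0.1273 0.153 ] [0.559  0.1184 0.127 ]
[0.4914 0.1476 0.074 ] [0.4824 0.1433 0.052 ]
[0.5378 0.0853 0.074 ] [0.5319 0.0768 0.052 ]
[0.58107248 0.15171719] 0.0002824749653352471
```

Run:
```python
import cv2,numpy as np
a=cv2.imread("pics/w1.png")[165:325,165:365]
cv2.imwrite("pics/w1c.png",cv2.resize(a,None,fx=3.7,fy=3.7,interpolation=2))
```

```text
(no output)
```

View pics/w1c.png

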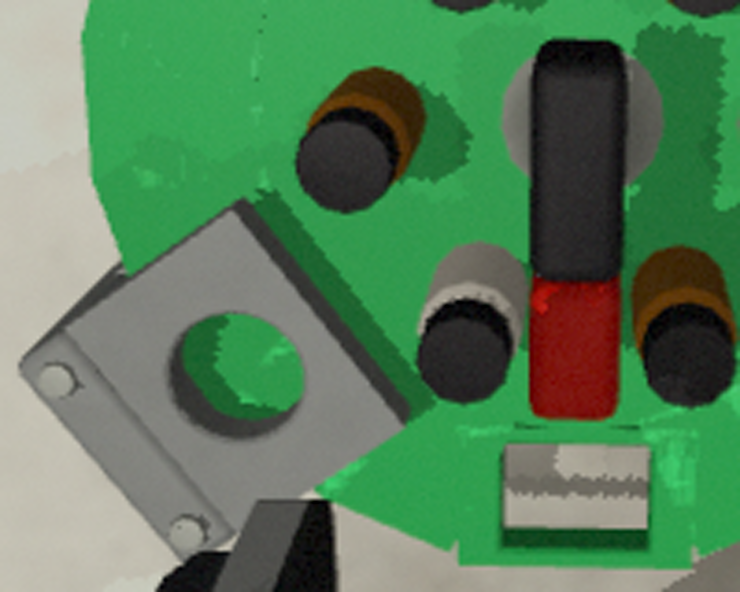

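Run:
```python
from h import *
d=np.load("w1.npz");KE=cam("wrist",d["T"])
c=lambda x,y:back(KE,((x+.5)/3.7-.5+165,(y+.5)/3.7-.5+165),.074)[:2]
ax=np.array([.581,.151])
e=c(408,422)-c(240,205);e2=c(230,527)-c(66,327);m=c(237,374)
ang=lambda v:np.degrees(np.arctan2(v[1],v[0]))
print("edges",ang(e),ang(e2),"mouth",m,ang(m-ax)%360,np.hypot(*(m-ax)))
br=np.mean([(ang(e)-90)%360,(ang(e2)-90)%360,(ang(m-ax))%360])
print("bracket dir",br)
q=quat(np.radians(-122.6))
bot.move_pose([*ax,.20],q)
bot.move_linear([*ax,.121],speed=.12)
bot.set_gripper(0,60)
print(bot.read_gripper_width(),bot.read_finger_force(),bot.read_ft_force())
j=np.array(bot.read_joint_positions());print(j.round(3),bot.read_clock(),bot.read_position())
```

```text
edges -88.28852561395531 -88.5648761583204 mouth [0.49040166 0.14802487] 181.8808439132303 0.0906471814770761
bracket dir 181.6758140469849
0.16737403986601093 58.999191261827946 [-3.370374    1.59961927  6.22986684]
[ 0.132  0.506 -0.21   0.855  0.002 -0.87 ] 8.0333 [0.58039755 0.151881   0.12193793]
```

Run:
```python
from h import *
j=np.array(bot.read_joint_positions()); n=4
for i in range(n):
    j[5]+=np.radians(55.7)/n; bot.goto_joints(j)
bot.wait(.2);print(bot.read_ft_force(),bot.read_moment(),T_tool().round(3).tolist())
bot.set_gripper(.6,60)
p=bot.read_position();bot.move_linear([p[0],p[1],.25],speed=.2);bot.wait(.2)
T=T_tool();im=bot.camera("wrist");np.savez("w2.npz",T=T,im=im)
cv2.imwrite("pics/w2.png",cv2.resize(im[130:330,190:450,::-1],None,fx=3,fy=3,interpolation=2))
print(bot.read_clock(),T.round(3).tolist())
```

```text
[-2.44736386  0.92601555  1.5595743 ] [0.33232721 0.28384003 0.07869905] [[-0.999, -0.033, -0.001, 0.58], [-0.033, 0.999, 0.002, 0.152], [0.001, 0.002, -1.0, 0.122], [0.0, 0.0, 0.0, 1.0]]
11.0833 [[-1.0, -0.03, -0.003, 0.58], [-0.03, 1.0, 0.001, 0.152], [0.003, 0.002, -1.0, 0.248], [0.0, 0.0, 0.0, 1.0]]
```

View pics/w2.png

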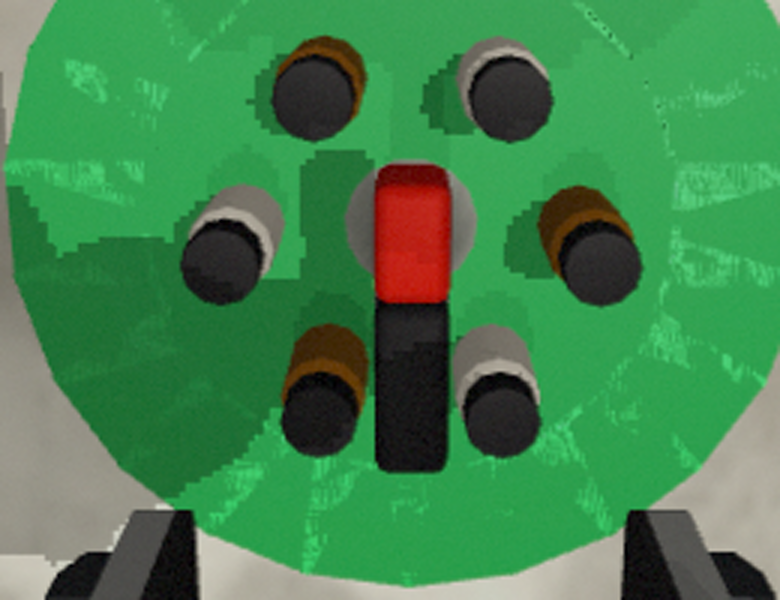

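Run:
```python
from h import *
bot.move_pose([.543,-.307,.25],quat(np.pi));bot.wait(.2)
T=T_tool();im=bot.camera("wrist");np.savez("w3.npz",T=T,im=im)
print([(np.round(x["bbox"]),x["confidence"]) for x in bot.search_frame("wrist","red_pin_grip")])
print(proj(cam("wrist",T),[.543,-.307,.14]),bot.read_clock())
w2=np.load("w2.npz")["im"]
a=cv2.resize(w2[0:200,230:430],None,fx=2,fy=2,interpolation=2);b=cv2.resize(im[120:320,220:420],None,fx=2,fy=2,interpolation=2)
cv2.imwrite("pics/w3.png",np.hstack([a,b])[:,:,::-1])
```

```text
[(array([298., 180.,  54.,  67.]), 0.63), (array([196., 216., 140.,  65.]), 0.6)]
[325.78197835 231.41045198] 13.0667
```

View pics/w3.png

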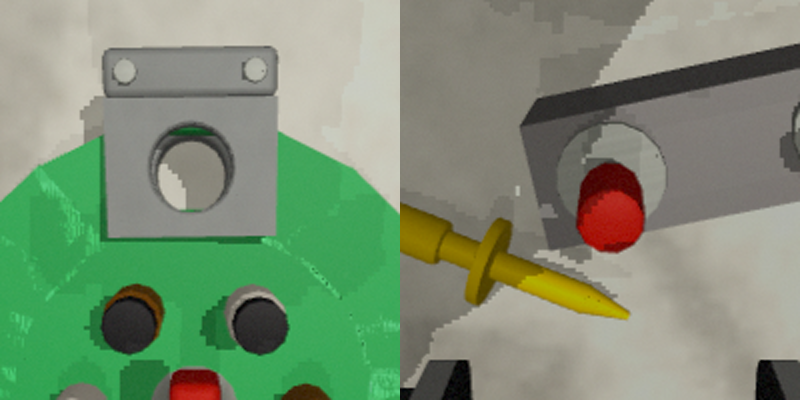

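The red bar and tray are aligned: in the left half, the bracket hole at (190,168) shows straight through the tray hole. The red pin top is at crop (611,222), matching the prediction. The yellow look-alike now lies on the table, clear of the work. Next I grasp the red pin.

Run:
```python
from h import *
d=np.load("w2.npz");print("mouth",back(cam("wrist",d["T"]),(325.3,83.8),.074))
im=bot.camera("top");cv2.imwrite("pics/top1.png",im[:,:,::-1])
bot.move_linear([.543,-.307,.101],speed=.12)
bot.set_gripper(0,60)
p=np.array(bot.read_position());f0=np.array(bot.read_ft_force())
print(bot.read_gripper_width(),bot.read_finger_force(),p)
bot.move_linear([p[0],p[1],.26],speed=.12);bot.wait(.2)
print(np.array(bot.read_ft_force())-f0,bot.read_gripper_width(),bot.read_clock())
T=T_tool();im2=bot.camera("wrist");s=bot.camera("scene")
cv2.imwrite("pics/v4.png",np.hstack([cv2.resize(im[150:350,340:540],(400,400)),cv2.resize(s[130:370,190:430],(400,400))])[:,:,::-1])
```

```text
mouth [0.48998698 0.14770635 0.074     ]
0.2391415432973958 58.50497782230377 [ 0.54344379 -0.30719909  0.10176441]
[-1.32764689 -0.93552192 -6.0304551 ] 0.24212308222027087 16.5583
```

View pics/v4.png

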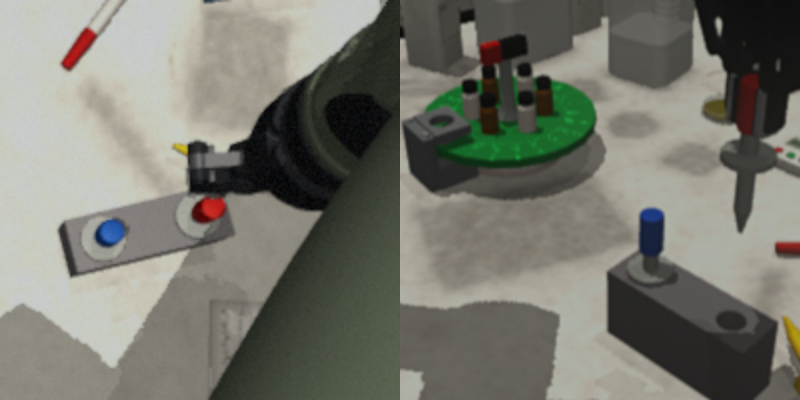

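The red pin is held upright and the blue pin is still in the rack. Next is the insertion.

Run:
```python
from h import *
m=[.4902,.1478]
bot.move_pose([*m,.26],quat(np.radians(-178.3)));bot.wait(.2)
print(bot.move_linear([*m,.185],speed=.12), T_tool().round(3)[:3,3])
hit=bot.move_linear([*m,.110],speed=.06,until_force=12)
print(hit,bot.read_position(),bot.read_ft_force())
if not hit:
    print(bot.move_linear([*m,.095],speed=.02,until_force=6),bot.read_position(),bot.read_ft_force())
s=bot.camera("scene");cv2.imwrite("pics/s5.png",cv2.resize(s[110:260,170:340,::-1],None,fx=3.5,fy=3.5,interpolation=2))
print(bot.read_clock())
```

```text
False [0.491 0.148 0.186]
False [0.49054783 0.14785666 0.11039764] [-0.86482572 -0.22619482 -0.03257188]
True [0.4902484  0.14785206 0.10072568] [-0.95271819 -0.70380789  5.42557662]
21.2833
```

View pics/s5.png

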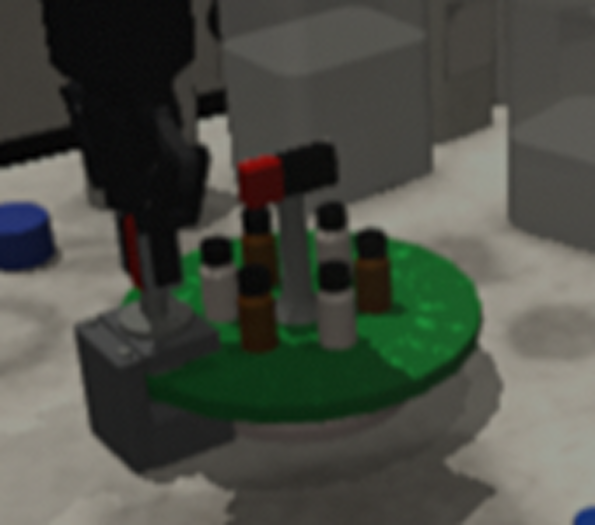

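The collar sits on the bracket, with contact at TCP z=0.1007 as expected. Now I release, back off and check.

Run:
```python
from h import *
bot.set_gripper(.55);bot.wait(.2)
p=bot.read_position();bot.move_linear([p[0],p[1],.25],speed=.15);bot.wait(.3)
T=T_tool();w=bot.camera("wrist");s=bot.camera("scene")
bot.move_linear([p[0]-.08,p[1]-.1,.27],speed=.2)
a=cv2.resize(w[120:320,220:420],(400,400));b=cv2.resize(s[110:260,180:330],(400,400))
cv2.imwrite("pics/v6.png",np.hstack([a,b])[:,:,::-1])
print(proj(cam("wrist",T),[.4902,.1478,.139]),bot.read_clock())
```

```text
[327.59870291 233.71126207] 24.2083
```

View pics/v6.png

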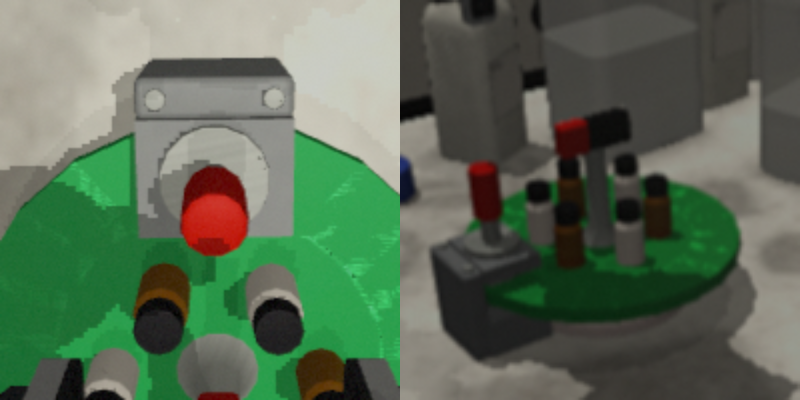

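The pin stands upright with its collar flat on the bracket (handle top at crop (214,223)). The bar's red end points at the bracket and the robot is clear.

```bash
python3 -c "
from cell import bot
print(bot.close_job())"
```

```text
the job is handed in; nothing more can be done
None
```

I handed in the job at about 24 s: the tray is turned to the bracket, the red pin is fully home and released, and the blue pin was left in the rack; the yellow look-alike pin, upright at the start, was later seen lying on the table, cause unknown.

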